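# Shut the balance's draught shield and tare it

## Task

Get the analytical balance ready to weigh: with the fingertips, push its sliding glass roof and its sliding side door fully shut, then press the green tare key on the separate terminal all the way down and let it come back up. Do not press the key before both are shut, pick nothing up, and leave the weighing bottle on the pan and the other things on the bench where they stand.

Things in the scene. Friction and masses are not known exactly. Their poses are not given: they have to be found in the camera images.
- balance: Fixed analytical balance, front towards the robot, turned up to 15 degrees: white base and rear tower, glass chamber between. Origin: on the bench under the middle of the pan; x points from its front to its rear, y to its left, z up. In mm: base x -90 to +165, y -105 to +105, 50 high. Chamber x -86 to +85; tower x 85 to 165; frame and tower end 208 above the bench
- roof (a joint): Opening of the roof slide in m: 0 = fully shut against its stop, grows as it slides to the balance's rear (+x of balance), at most 0.12; found 0.04 to 0.10 open. Stays where it is left; sliding friction about 1.2 N
- roof_ridge (a point): Centre of the upper edge of the blue finger ridge near the front of the glass roof. Ridge 10 mm thick (balance x), 90 wide (y), standing 24 above the slide's flat top, which is 218 above the bench. Shut: this point at x -65, y 0 of balance. Slide: blue-edged plate 168 x 190 x 8; open, it runs back over the tower. Push the ridge's rear face to the balance's front (-x) to shut
- door (a joint): Opening of the side door in m: 0 = fully shut against its stop, grows as it slides to the balance's rear (+x of balance), at most 0.11; found 0.035 to 0.09 open. Stays where it is left; sliding friction about 1.2 N
- door_tab (a point): Centre of the upper edge of the blue finger tab on the glass door at the balance's right (-y) side. Tab 10 mm thick (balance x), standing out 36 from the door (y -105 to -141), 175 to 235 above the bench. Shut: this point at x -65, y -123 of balance. Door pane 165 long, 5 thick, ends 205 above the bench. Push the tab's rear face to the balance's front (-x) to shut
- terminal: Fixed operating terminal beside the balance, either on its left or on its right: white box 120 (x) x 170 (y) x 42 mm high with a dark screen on top at its far side, two flat grey keys, which do nothing, and the green tare key. Origin: centre of its underside, x away from the robot
- tare (a joint): Travel of the tare key in m: 0 = up, 0.006 = fully down; a spring of about 4 N at full travel returns it
- tare_top (a point): Centre of the top face of the green round tare key (diameter 32 mm, in a low black housing), at x -30 mm, y 0 of terminal, 64 mm above the bench when up; it is pressed straight down
- weighing_bottle: Small stoppered glass weighing bottle, diameter 38, 52 mm high, standing on the steel pan in the chamber; origin: centre of its underside, 65 above the bench. Leave it
- tube_rack: Blue test-tube rack with glass tubes, 180 x 70, 108 mm high, loose on the bench on the other side of the balance from the terminal; origin: centre of its underside. Leave it
- reagent_bottle: Amber reagent bottle with black cap, diameter 66, 140 mm high, loose on the bench; origin: centre of its underside. Leave it
- beaker: White open beaker, diameter 72, 90 mm high, loose on the bench; origin: centre of its underside. Leave it
There are look-alikes about, which are no part of the job. Several things look just like the terminal: the one meant starts farthest from the robot's base.

How it is judged:
On the way, in this order (a step that is already met when the one before it is completed fails the run):
1. the roof and the side door are both shut (value of joint each of roof, door below 0.004 m), for 0.2 s.
2. the tare key is pressed down by the robot (value of joint tare above 0.0048 m and contact force between the fingers and tare above 0.5 N), for 0.06 s.
At the end, for the whole second after the job is handed in: Roof and side door both within 4 mm of fully shut, the tare key back up (within 1.5 mm) after having been pressed at least 4.8 of its 6 mm with both shut; weighing bottle upright within 8 mm of where it stood, rack, reagent bottle and beaker within 20 mm (all of step 1 and value of joint tare below 0.0015 m and distance of weighing_bottle from where it was at the start of the episode below 0.008 m and angle between weighing_bottle's own z axis and vertical below 0.1 rad and distance of each of tube_rack, reagent_bottle, beaker from where it was at the start of the episode below 0.02 m); the robot touches nothing.
It fails at once if the tare key is pressed (over 3 mm) while the roof or the side door is still open (over 5 mm) (value of joint tare above 0.003 m and value of joint any of roof, door above 0.005 m).
It fails at once if the weighing bottle on the pan is moved over 8 mm, lifted or tipped (distance of weighing_bottle from where it was at the start of the episode above 0.008 m or angle between weighing_bottle's own z axis and vertical above 0.3 rad).
It fails at once if the rack, the reagent bottle or the beaker is moved over 20 mm or lifted (distance of any of tube_rack, reagent_bottle, beaker from where it was at the start of the episode above 0.02 m).
It also fails if it takes over 58 s, if anything falls off the work surface, if the arm or the gripper's body presses on something with over 40 N, if the wrist force passes 120 N, or if a joint passes its speed limit or range.

## Robot

A 6-joint arm with a two-finger parallel gripper is mounted at the origin on the work surface. World frame = base frame: x ahead of the robot, y to its left, z up, the work surface at z = 0. Lengths are in m, angles in rad, forces in N, time in s.
With the tool pointing down it reaches from about 0.425 to 0.95 m from the base axis. Payload 3.5 kg.
Tool frame: the origin (TCP) lies at the very end of the fingers, on their centre line; the grasp point (between the pads) lies 19 mm behind it; z points along the fingers, y is the line along which they close (so a half turn about z gives the same grasp; the last joint's range is limited). The gripper opens to 85 mm and grips with 20 to 120 N. Pads are 22 mm wide; open, the fingers measure 114 mm over their backs; the gripper's body (76 mm by 85 mm) begins 54 mm behind the grasp point. The pads swing forward as they close: fully open they stand 13 mm farther back than shut.
Start: joints at [-1.487, 0.286, 1.577, -0, 1.279, -0.15], TCP at [0.156, -0.657, 0.231] pointing down, gripper open.
Joint ranges: [-2.77, 2.77], [-0.9, 2.22], [0.21, 2.48], [-1.53, 4.67], [0.24, 2.81], [-2.84, 2.84]. Speed limits (rad/s): [2.79, 2.79, 3.14, 3.14, 3.14, 3.14].

## Interface

Orientations are given as a unit quaternion [x, y, z, w].
In Python, from plant import ctrl, optics, sign_off gives the robot as it stands.
- The arm moves only by the shell command python3 -m creep 'ROWS' [FORCE]. ROWS is JSON, a list of rows, each an object of numbers: "x", "y", "z": the shift along the tool's x, y, z in mm; "rx", "ry", "rz": the turn, a rotation vector about the tool's x, y, z in degrees; "grip": the opening, from 0 (shut) to 1 (fully open). In form: [{"x": .., "y": .., "z": .., "rx": .., "ry": .., "rz": .., "grip": ..}, ...]. A call has exactly 10 rows; each row shifts and turns the commanded pose from where the row before left it, along the tool's axes as they then stand; what a row does not reach is not made up. A row lasts 1/12 s, in which the tool goes at most 41.7 mm and 7.16 degrees, less where a joint would pass 70% of its speed; a pose out of reach is approached as far as the arm can. A call with a gripper value outside its range is refused whole. The fingers move at their own pace and stop on an object; FORCE is the grip in N (left out, the last holds). Time passes only in rows, so rows that do not move let the fingers close, or fill a call up. It gives the time, the measured TCP pose, the force, the opening and the grip force at its end, in the units of the state.
- ctrl.get_state(): the state, without advancing time (a new reading comes with each control period).
- optics.read_camera(name): name is "scene" or "top"; returns a dict with "color" (400x640x3 uint8, blue, green, red), "K" (3x3 intrinsics, pixels), "R" (3x3) and "t" (3): a world point X has camera coordinates R X + t. Camera axes: x right, y down, z forward; pixel columns grow to the right and rows downward; lengths in m; the calibration is good to about 2 mm. A picture is of the moment at which its call begins. There is no depth.
- sign_off(): hands the job in; it is judged then, once.
The state is a dict: "time": time; "qpos": joint angles; "dq": joint speeds; "joint_efforts": joint torques, N m; "eef_pos": TCP position; "tcp_rot": TCP orientation; "contact_force": force on the tool from outside, world axes, zero at the start; "wrist_torque": the same for the moment, N m; "opening": opening from 0.0 (shut) to 1.0 (fully open); "finger_force": force on a finger pad.
Only numpy, scipy, OpenCV 4.12 (cv2) and the standard library are available. Lean on these libraries where they do the work, as an engineer would, in place of code of your own. Each camera call takes 0.05 s, during which the arm holds its last target. There are 200 camera calls.

## Working session

There is one attempt and no reset: what is moved stays moved. The work goes in short steps, Python scripts to look and compute and a shell command to move; the robot and the scene stay as the last step left them, time stands still between calls to the robot, and variables do not carry over. Pictures are saved under pics/ and viewed, at most 10 in all, crops included, and the job is handed in when it is done.

```bash
mkdir -p pics; ls
python3 - <<'E'
from plant import ctrl, optics
import cv2,pickle
s=ctrl.get_state();print(s)
d={}
for n in("scene","top"):
    c=optics.read_camera(n);d[n]=c;cv2.imwrite(f"pics/{n}0.png",c["color"]);print(n,c["K"],c["R"],c["t"])
pickle.dump(d,open("c0.pkl","wb"))
E
```

```text
pics
{'time': 0.0, 'qpos': array([-1.48700645e+00,  2.87175166e-01,  1.57816948e+00,  1.88488159e-05,
        1.27860386e+00, -1.50007950e-01]), 'dq': array([ 0.00090422,  0.00025453, -0.00148071,  0.00151199, -0.00088112,
        0.00049129]), 'joint_efforts': array([ 2.62384128e-04, -4.05982947e+01, -2.92625070e+01, -9.63543562e-05,
        5.84950758e-03, -7.34105043e-06]), 'eef_pos': array([ 0.15635237, -0.65596982,  0.22994492]), 'tcp_rot': array([ 9.93174728e-01,  1.16630062e-01,  4.80095772e-05, -1.17697885e-03]), 'contact_force': array([ 1.00627486, -0.50922782, -0.21358145]), 'wrist_torque': array([ 0.01660783, -0.01837324,  0.04674829]), 'finger_force': 0.0, 'opening': 0.9994520263400718}
scene [[439.8356539    0.         323.79595067]
 [  0.         439.8356539  203.21700935]
 [  0.           0.           1.        ]] [[ 0.10413899  0.99439958 -0.018015  ]
 [ 0.72605084 -0.08839031 -0.68193646]
 [-0.67970968  0.05793636 -0.73118953]] [-0.06829858 -0.27069383  1.61327644]
top [[382.15920327   0.         314.96796075]
 [  0.         382.15920327 199.60800759]
 [  0.           0.           1.        ]] [[ 0.02577374 -0.99915422  0.03203984]
 [-0.98770241 -0.0303962  -0.15336239]
 [ 0.15420657 -0.0276931  -0.98765046]] [-0.02260284  0.50251976  1.03471966]
```

View pics/scene0.png

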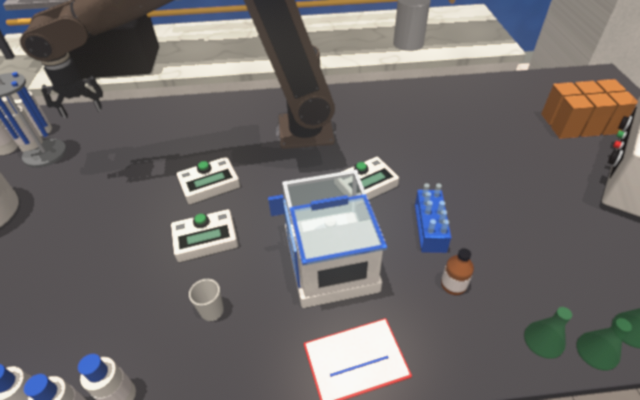

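View pics/top0.png

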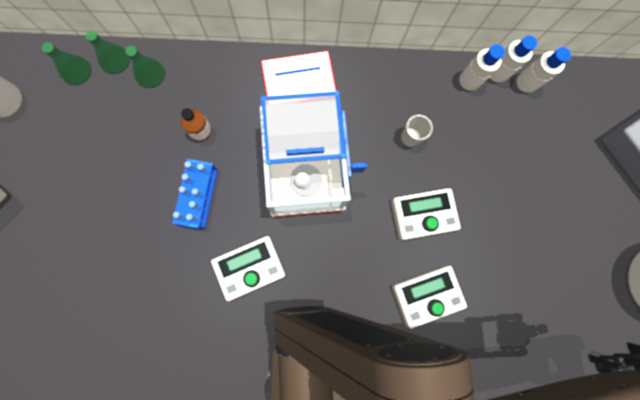

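The scene camera looks back at the robot. The top view shows the roof ridge at about (305,152), the door tab at (358,168), and the far terminal's green key at (431,223), on the balance's right. Next I'll measure these.

```bash
cat > h.py <<'E'
import cv2,numpy as np
def ray(c,u,v,z):
    d=c["R"].T@np.linalg.solve(c["K"],[u,v,1.]);o=-c["R"].T@c["t"]
    return o+d*(z-o[2])/d[2]
def proj(c,X):
    p=c["K"]@(c["R"]@np.asarray(X)+c["t"]);return p[:2]/p[2]
def comps(c,lo,hi,roi,amin=15):
    x0,y0,x1,y1=roi
    m=cv2.inRange(cv2.cvtColor(c["color"],cv2.COLOR_BGR2HSV),lo,hi)
    k=np.zeros_like(m);k[y0:y1,x0:x1]=m[y0:y1,x0:x1]
    cs,_=cv2.findContours(k,cv2.RETR_EXTERNAL,cv2.CHAIN_APPROX_NONE)
    return [(cv2.contourArea(q),cv2.minAreaRect(q),cv2.boundingRect(q)) for q in cs if cv2.contourArea(q)>amin]
BL=((100,120,60),(130,255,255));GR=((45,120,60),(80,255,255))
E
python3 - <<'E'
from h import *
import pickle
d=pickle.load(open("c0.pkl","rb"));t=d["top"];s=d["scene"]
for n,c,roi in(("ridge",t,(280,140,335,165)),("tab",t,(349,155,375,180)),("tabS",s,(265,190,287,220)),("ridgeS",s,(300,195,352,212))):
    print(n,comps(c,*BL,roi))
for n,c,roi in(("keyT",t,(420,212,442,234)),("keyS",s,(185,208,215,230))):
    r=comps(c,*GR,roi);print(n,r)
    for q in r: print(ray(c,*q[1][0],.064))
a=cv2.resize(t["color"][80:230,240:390],None,fx=4,fy=4,interpolation=cv2.INTER_CUBIC)
cv2.imwrite("pics/crop0.png",a)
E
```

```text
ridge [(142.0, ((306.99176025390625, 158.3953857421875), (3.567845582962036, 54.38341522216797), 85.48600769042969), (280, 155, 55, 8)), (135.5, ((305.0088195800781, 150.61471557617188), (4.755183696746826, 36.27745056152344), 85.60128784179688), (287, 147, 37, 8))]
tab [(116.5, ((358.82672119140625, 166.76731872558594), (9.054838180541992, 16.61712074279785), 84.2894058227539), (351, 162, 17, 11))]
tabS [(223.5, ((276.270263671875, 204.6216278076172), (18.741485595703125, 14.467110633850098), 80.53767395019531), (268, 195, 17, 20))]
ridgeS [(264.0, ((325.5660095214844, 202.37979125976562), (7.539012432098389, 51.9592170715332), 80.13418579101562), (300, 196, 52, 13))]
keyT [(100.0, ((431.50006103515625, 223.0000457763672), (12.020814895629883, 10.60660171508789), 45.0), (426, 217, 12, 13))]
[ 0.44395828 -0.32928825  0.064     ]
keyS [(38.5, ((200.0, 218.0), (6.0, 8.0), 90.0), (196, 215, 9, 7))]
[ 0.45039149 -0.32866905  0.064     ]
```

View pics/crop0.png

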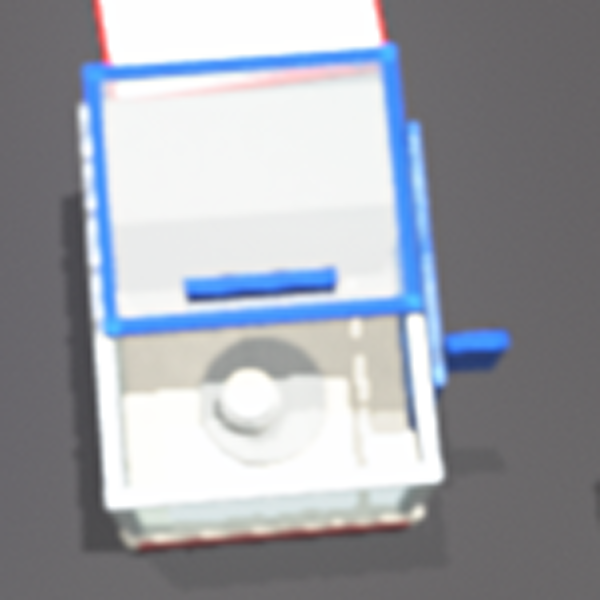

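Run:
```python
from h import *
import pickle
d=pickle.load(open("c0.pkl","rb"));t=d["top"];s=d["scene"]
P=lambda u,v,z:ray(t,240+u/4-.375,80+v/4-.375,z)[:2]
fl,fr,rr,rl=[P(*q,.218) for q in((106,335),(427,308),(398,46),(84,66))]
print("plate",fl,fr,rr,rl,np.linalg.norm(fl-fr),np.linalg.norm(fr-rr))
a,b=P(103,507,.208),P(443,482,.208);print("frame front",a,b,np.linalg.norm(a-b))
for v in(a-b,fl-fr,rl-rr,):print("yaw y",np.degrees(np.arctan2(-v[0],v[1])))
for v in(rl-fl,rr-fr):print("yaw x",np.degrees(np.arctan2(v[1],v[0])))
# top edge: far... ridge top front/rear edges
r0,r1=P(185,284,.242),P(336,272,.242);print("ridge top",(r0+r1)/2,np.linalg.norm(r0-r1),np.degrees(np.arctan2(-(r0-r1)[0],(r0-r1)[1])))
t0,t1=P(447,347,.235),P(510,336,.235);print("tab",t0,t1)
# two-view triangulation of tab and ridge (visible centroid)
```

```text
plate [0.55802679 0.11418207] [ 0.58100431 -0.07558445] [ 0.74562844 -0.05560971] [0.72504464 0.13507038] 0.19115255328025518 0.16583153154103883
frame front [0.45694943 0.11229149] [ 0.47793511 -0.08758108] 0.20097124881067374
yaw y 5.993824413531592
yaw y 6.903940585949555
yaw y 6.161188360303674
yaw x 7.128758935292687
yaw x 6.918190796465181
ridge top [0.5889513 0.0239376] 0.0878103563963587 6.7093708877243055
tab [ 0.55331227 -0.08570282] [ 0.56114441 -0.12252904]
```

```bash
cat >> h.py <<'E'
from scipy.spatial.transform import Rotation as Ro
YAW=np.radians(6.7);O=np.array([.5528,.0215])
A=np.array([[np.cos(YAW),-np.sin(YAW)],[np.sin(YAW),np.cos(YAW)]])
def bw(x,y,z): return np.r_[O+A@[x,y],z]
def go(w):
    from plant import ctrl
    s=ctrl.get_state();R=Ro.from_quat(s["tcp_rot"])
    D=Ro.from_matrix(np.c_[np.r_[A[:,0],0],np.r_[-A[:,1],0],[0,0,-1]])
    print("t",s["time"],"bal",(A.T@(s["eef_pos"][:2]-O)*1e3).round(1),"z",s["eef_pos"][2]*1e3,"shift mm",(R.inv().apply(w-s["eef_pos"])*1e3).round(1),"rot",np.degrees((R.inv()*D).as_rotvec()).round(2),"F",s["contact_force"].round(1),"op",s["opening"])
E
python3 -m creep '[{"z":-35,"rz":3.35,"grip":0},{"z":-35,"rz":3.35,"grip":0},{"x":19,"y":-22,"grip":0},{"x":19,"y":-22,"grip":0},{"x":19,"y":-22,"grip":0},{"x":19,"y":-22,"grip":0},{"x":19,"y":-22,"grip":0},{"x":19,"y":-22,"grip":0},{"x":19,"y":-22,"grip":0},{"x":19,"y":-22,"grip":0}]' 40
python3 -c "
from h import *
go(bw(.067,0,.3))"
```

```text
t 0.1 bal [-472.8 -626.6] z 230.07058844777694 shift mm [ 609.2 -559.6  -68.5] rot [-0.12 -0.01  6.7 ] F [ 0.2  0.2 -0.1] op 1.0015491046088483$[0]: bad value
```

```bash
python3 -m creep '[{"x":0,"y":0,"z":-35,"rx":0,"ry":0,"rz":3.35,"grip":0},{"x":0,"y":0,"z":-35,"rx":0,"ry":0,"rz":3.35,"grip":0},{"x":19,"y":-22,"z":0,"rx":0,"ry":0,"rz":0,"grip":0},{"x":19,"y":-22,"z":0,"rx":0,"ry":0,"rz":0,"grip":0},{"x":19,"y":-22,"z":0,"rx":0,"ry":0,"rz":0,"grip":0},{"x":19,"y":-22,"z":0,"rx":0,"ry":0,"rz":0,"grip":0},{"x":19,"y":-22,"z":0,"rx":0,"ry":0,"rz":0,"grip":0},{"x":19,"y":-22,"z":0,"rx":0,"ry":0,"rz":0,"grip":0},{"x":19,"y":-22,"z":0,"rx":0,"ry":0,"rz":0,"grip":0},{"x":19,"y":-22,"z":0,"rx":0,"ry":0,"rz":0,"grip":0}]' 40
python3 -c "
from h import *
go(bw(.067,0,.3))"
```

```text
time: 0.93
eef_pos: [0.2873, -0.4625, 0.3007]
tcp_rot: [0.998, 0.058, -0.0, -0.0]
contact_force: [-0.0, 0.6, 0.6]
opening: -0.001
finger_force: 0.0
t 0.9333 bal [-320.1 -449.8] z 300.698184803902 shift mm [ 387.  -449.9    1.1] rot [-0.06  0.01 -0.02] F [-0.   0.6  0.6] op -0.0006091295040415661
```

```bash
for i in 1; do python3 -m creep '[{"x":19,"y":-22,"z":0,"rx":0,"ry":0,"rz":0,"grip":0},{"x":19,"y":-22,"z":0,"rx":0,"ry":0,"rz":0,"grip":0},{"x":19,"y":-22,"z":0,"rx":0,"ry":0,"rz":0,"grip":0},{"x":19,"y":-22,"z":0,"rx":0,"ry":0,"rz":0,"grip":0},{"x":19,"y":-22,"z":0,"rx":0,"ry":0,"rz":0,"grip":0},{"x":19,"y":-22,"z":0,"rx":0,"ry":0,"rz":0,"grip":0},{"x":19,"y":-22,"z":0,"rx":0,"ry":0,"rz":0,"grip":0},{"x":19,"y":-22,"z":0,"rx":0,"ry":0,"rz":0,"grip":0},{"x":19,"y":-22,"z":0,"rx":0,"ry":0,"rz":0,"grip":0},{"x":19,"y":-22,"z":0,"rx":0,"ry":0,"rz":0,"grip":0}]' >/dev/null; done
python3 -m creep '[{"x":20,"y":-23,"z":0,"rx":0,"ry":0,"rz":0,"grip":0},{"x":20,"y":-23,"z":0,"rx":0,"ry":0,"rz":0,"grip":0},{"x":20,"y":-23,"z":0,"rx":0,"ry":0,"rz":0,"grip":0},{"x":20,"y":-23,"z":0,"rx":0,"ry":0,"rz":0,"grip":0},{"x":20,"y":-23,"z":0,"rx":0,"ry":0,"rz":0,"grip":0},{"x":20,"y":-23,"z":0,"rx":0,"ry":0,"rz":0,"grip":0},{"x":20,"y":-23,"z":0,"rx":0,"ry":0,"rz":0,"grip":0},{"x":20,"y":-23,"z":0,"rx":0,"ry":0,"rz":0,"grip":0},{"x":20,"y":-23,"z":0,"rx":0,"ry":0,"rz":0,"grip":0},{"x":17,"y":-23,"z":0,"rx":0,"ry":0,"rz":0,"grip":0}]'
python3 -c "
from h import *
go(bw(.067,0,.228))"
```

```text
time: 2.6
eef_pos: [0.6193, 0.0295, 0.3005]
tcp_rot: [0.998, 0.059, -0.0, -0.0]
contact_force: [-0.4, 0.6, 0.0]
opening: -0.005
finger_force: 0.0
t 2.6 bal [67.   0.2] z 300.5453640334655 shift mm [ 0.1  0.2 72.5] rot [-0.01  0.05  0.01] F [-0.4  0.6  0. ] op -0.005404073220855806
```

```bash
python3 -m creep '[{"x":0,"y":0,"z":20,"rx":0,"ry":0,"rz":0,"grip":0},{"x":0,"y":0,"z":20,"rx":0,"ry":0,"rz":0,"grip":0},{"x":0,"y":0,"z":15,"rx":0,"ry":0,"rz":0,"grip":0},{"x":0,"y":0,"z":6,"rx":0,"ry":0,"rz":0,"grip":0},{"x":0,"y":0,"z":4,"rx":0,"ry":0,"rz":0,"grip":0},{"x":0,"y":0,"z":3,"rx":0,"ry":0,"rz":0,"grip":0},{"x":0,"y":0,"z":2,"rx":0,"ry":0,"rz":0,"grip":0},{"x":0,"y":0,"z":2,"rx":0,"ry":0,"rz":0,"grip":0},{"x":0,"y":0,"z":0,"rx":0,"ry":0,"rz":0,"grip":0},{"x":0,"y":0,"z":0,"rx":0,"ry":0,"rz":0,"grip":0}]'
python3 -m creep '[{"x":-5,"y":0,"z":0,"rx":0,"ry":0,"rz":0,"grip":0},{"x":-5,"y":0,"z":0,"rx":0,"ry":0,"rz":0,"grip":0},{"x":-5,"y":0,"z":0,"rx":0,"ry":0,"rz":0,"grip":0},{"x":-5,"y":0,"z":0,"rx":0,"ry":0,"rz":0,"grip":0},{"x":-5,"y":0,"z":0,"rx":0,"ry":0,"rz":0,"grip":0},{"x":-5,"y":0,"z":0,"rx":0,"ry":0,"rz":0,"grip":0},{"x":-5,"y":0,"z":0,"rx":0,"ry":0,"rz":0,"grip":0},{"x":-5,"y":0,"z":0,"rx":0,"ry":0,"rz":0,"grip":0},{"x":-5,"y":0,"z":0,"rx":0,"ry":0,"rz":0,"grip":0},{"x":-5,"y":0,"z":0,"rx":0,"ry":0,"rz":0,"grip":0}]'
python3 -c "
from h import *
from plant import optics
c=optics.read_camera('top');cv2.imwrite('pics/t1.png',cv2.resize(c['color'][80:280,230:480],None,fx=3,fy=3))
go(bw(-.049,0,.228))"
```

```text
time: 3.43
eef_pos: [0.619, 0.0278, 0.2301]
tcp_rot: [0.998, 0.058, 0.001, 0.0]
contact_force: [0.6, -0.5, -0.1]
opening: 0.001
finger_force: 0.0
time: 4.27
eef_pos: [0.5687, 0.0222, 0.2296]
tcp_rot: [0.998, 0.058, 0.0, -0.0]
contact_force: [1.3, 0.1, 1.7]
opening: -0.001
finger_force: 0.7
t 4.3167 bal [15.  -1.2] z 229.4316980902268 shift mm [-64.   -1.2   1.5] rot [-0.    0.07  0.  ] F [-0.6  0.2  0.9] op -0.001009310998742059
```

View pics/t1.png

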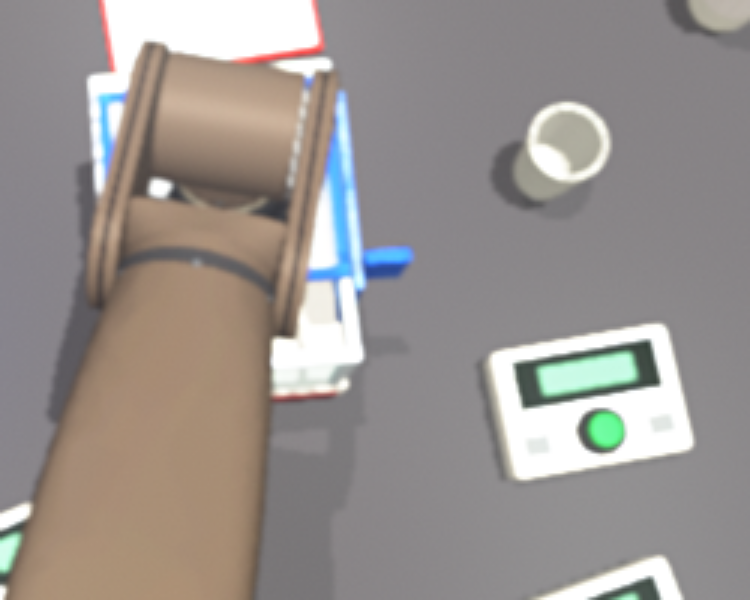

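The arm hides the ridge, but the roof's rear edge has come forward to about crop row 95, so the push works. I'll carry on.

```bash
python3 -m creep '[{"x":-6,"y":0,"z":0,"rx":0,"ry":0,"rz":0,"grip":0},{"x":-6,"y":0,"z":0,"rx":0,"ry":0,"rz":0,"grip":0},{"x":-6,"y":0,"z":0,"rx":0,"ry":0,"rz":0,"grip":0},{"x":-6,"y":0,"z":0,"rx":0,"ry":0,"rz":0,"grip":0},{"x":-6,"y":0,"z":0,"rx":0,"ry":0,"rz":0,"grip":0},{"x":-6,"y":0,"z":0,"rx":0,"ry":0,"rz":0,"grip":0},{"x":-6,"y":0,"z":0,"rx":0,"ry":0,"rz":0,"grip":0},{"x":-6,"y":0,"z":0,"rx":0,"ry":0,"rz":0,"grip":0},{"x":-4,"y":0,"z":0,"rx":0,"ry":0,"rz":0,"grip":0},{"x":-2,"y":0,"z":0,"rx":0,"ry":0,"rz":0,"grip":0}]'
python3 -m creep '[{"x":-1,"y":0,"z":0,"rx":0,"ry":0,"rz":0,"grip":0},{"x":-1,"y":0,"z":0,"rx":0,"ry":0,"rz":0,"grip":0},{"x":-1,"y":0,"z":0,"rx":0,"ry":0,"rz":0,"grip":0},{"x":-1,"y":0,"z":0,"rx":0,"ry":0,"rz":0,"grip":0},{"x":-1,"y":0,"z":0,"rx":0,"ry":0,"rz":0,"grip":0},{"x":-1,"y":0,"z":0,"rx":0,"ry":0,"rz":0,"grip":0},{"x":-1,"y":0,"z":0,"rx":0,"ry":0,"rz":0,"grip":0},{"x":-1,"y":0,"z":0,"rx":0,"ry":0,"rz":0,"grip":0},{"x":-1,"y":0,"z":0,"rx":0,"ry":0,"rz":0,"grip":0},{"x":0,"y":0,"z":0,"rx":0,"ry":0,"rz":0,"grip":0}]'
python3 -c "
from h import *
go(bw(-.049,0,.228))"
```

```text
time: 5.15
eef_pos: [0.5148, 0.0158, 0.2293]
tcp_rot: [0.998, 0.058, -0.0, -0.0]
contact_force: [1.5, 0.3, 1.4]
opening: 0.004
finger_force: 0.7
time: 5.98
eef_pos: [0.5069, 0.0148, 0.2293]
tcp_rot: [0.998, 0.058, 0.001, -0.0]
contact_force: [3.6, 0.9, -0.6]
opening: -0.003
finger_force: 1.8
t 5.9833 bal [-46.4  -1.3] z 229.31711026871525 shift mm [-2.7 -1.3  1.3] rot [ 0.   -0.1  -0.01] F [ 3.6  0.9 -0.6] op -0.0032596668962210063
```

```bash
python3 -m creep '[{"x":-1,"y":0,"z":0,"rx":0,"ry":0,"rz":0,"grip":0},{"x":-1,"y":0,"z":0,"rx":0,"ry":0,"rz":0,"grip":0},{"x":-1,"y":0,"z":0,"rx":0,"ry":0,"rz":0,"grip":0},{"x":-1,"y":0,"z":0,"rx":0,"ry":0,"rz":0,"grip":0},{"x":0,"y":0,"z":0,"rx":0,"ry":0,"rz":0,"grip":0},{"x":0,"y":0,"z":0,"rx":0,"ry":0,"rz":0,"grip":0},{"x":0,"y":0,"z":0,"rx":0,"ry":0,"rz":0,"grip":0},{"x":0,"y":0,"z":0,"rx":0,"ry":0,"rz":0,"grip":0},{"x":0,"y":0,"z":0,"rx":0,"ry":0,"rz":0,"grip":0},{"x":0,"y":0,"z":0,"rx":0,"ry":0,"rz":0,"grip":0}]'
python3 -c "
from h import *
go(bw(-.049,0,.228))"
```

```text
time: 6.82
eef_pos: [0.5069, 0.0148, 0.2295]
tcp_rot: [0.998, 0.058, 0.007, -0.0]
contact_force: [15.2, 3.6, -7.0]
opening: 0.0
finger_force: 8.1
t 6.8167 bal [-46.4  -1.3] z 229.54910213662973 shift mm [-2.6 -1.3  1.5] rot [-0.   -0.81 -0.06] F [15.2  3.6 -7. ] op 0.00040029404010149936
```

Stop reached (15 N with no motion). I'll back off, lift, and go behind the door tab.

```bash
python3 -m creep '[{"x":4,"y":0,"z":0,"rx":0,"ry":0,"rz":0,"grip":0},{"x":8,"y":0,"z":0,"rx":0,"ry":0,"rz":0,"grip":0},{"x":0,"y":0,"z":-25,"rx":0,"ry":0,"rz":0,"grip":0},{"x":0,"y":0,"z":-25,"rx":0,"ry":0,"rz":0,"grip":0},{"x":12,"y":25,"z":0,"rx":0,"ry":0,"rz":0,"grip":0},{"x":12,"y":25,"z":0,"rx":0,"ry":0,"rz":0,"grip":0},{"x":12,"y":25,"z":0,"rx":0,"ry":0,"rz":0,"grip":0},{"x":12,"y":25,"z":0,"rx":0,"ry":0,"rz":0,"grip":0},{"x":12,"y":27,"z":0,"rx":0,"ry":0,"rz":0,"grip":0},{"x":0,"y":0,"z":0,"rx":0,"ry":0,"rz":0,"grip":0}]'
python3 -c "
from h import *
from plant import optics
t=optics.read_camera('top');s=optics.read_camera('scene')
print(comps(s,*BL,(255,185,287,225)))
cv2.imwrite('pics/s2.png',cv2.resize(s['color'][130:310,150:410],None,fx=3,fy=3))
go(bw(.024,-.128,.198))"
```

```text
time: 7.65
eef_pos: [0.59, -0.1077, 0.2784]
tcp_rot: [0.998, 0.057, -0.001, 0.001]
contact_force: [-0.1, 0.9, -0.6]
opening: -0.002
finger_force: 0.0
[(202.0, ((275.7378234863281, 205.14022827148438), (17.669044494628906, 14.024806022644043), 83.6598129272461), (268, 196, 16, 19))]
t 7.75 bal [  20.8 -129.2] z 278.4161226373378 shift mm [ 3.4 -1.1 80.4] rot [-0.05  0.17 -0.1 ] F [-0.6  0.1 -0.4] op 0.0016652707406609006
```

View pics/s2.png

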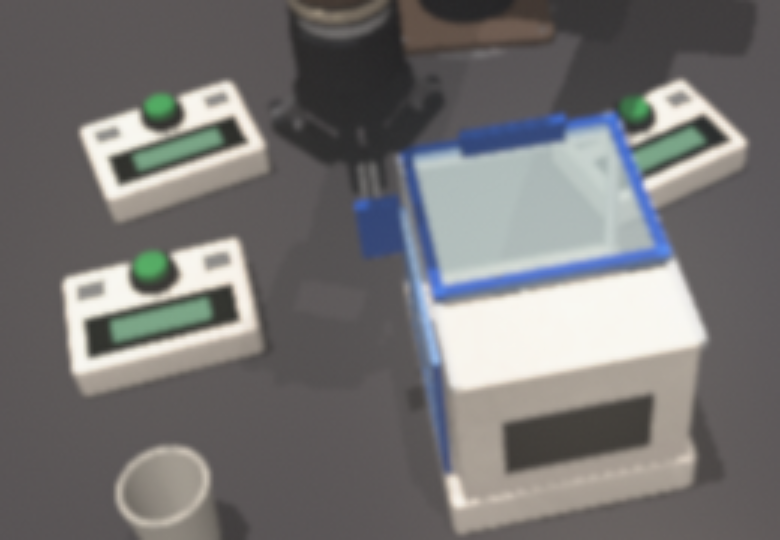

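```bash
python3 -c "
from h import *
import pickle
s=pickle.load(open('c0.pkl','rb'))['scene']
from plant import ctrl
print('tcp px',proj(s,ctrl.get_state()['eef_pos']))
for u,v,z in((150+355/3,130+203/3,.235),(150+400/3,130+196/3,.235),(150+382/3,130+255/3,.175)):
  p=ray(s,u,v,z);print((A.T@(p[:2]-O)*1e3).round(1))
"
```

```text
tcp px [273.04033586 192.70192477]
[  -8.6 -140.8]
[  -7.8 -104.6]
[  -2.5 -125.7]
```

Roof shut; the tab's rear face is at balance x ≈ -8..-3, while the fingers' front face is at +10. Going down.

```bash
python3 -m creep '[{"x":4,"y":-1,"z":15,"rx":0,"ry":0,"rz":0,"grip":0},{"x":0,"y":0,"z":15,"rx":0,"ry":0,"rz":0,"grip":0},{"x":0,"y":0,"z":10,"rx":0,"ry":0,"rz":0,"grip":0},{"x":0,"y":0,"z":8,"rx":0,"ry":0,"rz":0,"grip":0},{"x":0,"y":0,"z":8,"rx":0,"ry":0,"rz":0,"grip":0},{"x":0,"y":0,"z":8,"rx":0,"ry":0,"rz":0,"grip":0},{"x":0,"y":0,"z":8,"rx":0,"ry":0,"rz":0,"grip":0},{"x":0,"y":0,"z":8,"rx":0,"ry":0,"rz":0,"grip":0},{"x":0,"y":0,"z":0,"rx":0,"ry":0,"rz":0,"grip":0},{"x":0,"y":0,"z":0,"rx":0,"ry":0,"rz":0,"grip":0}]'
python3 -m creep '[{"x":-5,"y":0,"z":0,"rx":0,"ry":0,"rz":0,"grip":0},{"x":-5,"y":0,"z":0,"rx":0,"ry":0,"rz":0,"grip":0},{"x":-5,"y":0,"z":0,"rx":0,"ry":0,"rz":0,"grip":0},{"x":-5,"y":0,"z":0,"rx":0,"ry":0,"rz":0,"grip":0},{"x":-5,"y":0,"z":0,"rx":0,"ry":0,"rz":0,"grip":0},{"x":-5,"y":0,"z":0,"rx":0,"ry":0,"rz":0,"grip":0},{"x":-5,"y":0,"z":0,"rx":0,"ry":0,"rz":0,"grip":0},{"x":-5,"y":0,"z":0,"rx":0,"ry":0,"rz":0,"grip":0},{"x":-5,"y":0,"z":0,"rx":0,"ry":0,"rz":0,"grip":0},{"x":-5,"y":0,"z":0,"rx":0,"ry":0,"rz":0,"grip":0}]'
python3 -c "
from h import *
go(bw(-.049,-.128,.198))"
```

```text
time: 8.58
eef_pos: [0.5924, -0.1019, 0.1987]
tcp_rot: [0.998, 0.058, -0.001, -0.0]
contact_force: [0.0, 0.4, 0.2]
opening: 0.002
finger_force: 0.0
time: 9.42
eef_pos: [0.5428, -0.1079, 0.1996]
tcp_rot: [0.998, 0.058, 0.0, 0.0]
contact_force: [1.1, 0.1, 0.6]
opening: -0.0
finger_force: 0.7
t 9.4167 bal [ -25.1 -127.4] z 199.63439175159505 shift mm [-23.9   0.6   1.6] rot [ 0.02 -0.04 -0.01] F [1.1 0.1 0.6] op -3.623473479475865e-05
```

Pushing the tab (about 1.2 N). Finishing to the stop.

```bash
python3 -m creep '[{"x":-3,"y":0,"z":0,"rx":0,"ry":0,"rz":0,"grip":0},{"x":-3,"y":0,"z":0,"rx":0,"ry":0,"rz":0,"grip":0},{"x":-3,"y":0,"z":0,"rx":0,"ry":0,"rz":0,"grip":0},{"x":-3,"y":0,"z":0,"rx":0,"ry":0,"rz":0,"grip":0},{"x":-3,"y":0,"z":0,"rx":0,"ry":0,"rz":0,"grip":0},{"x":-2,"y":0,"z":0,"rx":0,"ry":0,"rz":0,"grip":0},{"x":-1,"y":0,"z":0,"rx":0,"ry":0,"rz":0,"grip":0},{"x":-1,"y":0,"z":0,"rx":0,"ry":0,"rz":0,"grip":0},{"x":-1,"y":0,"z":0,"rx":0,"ry":0,"rz":0,"grip":0},{"x":-1,"y":0,"z":0,"rx":0,"ry":0,"rz":0,"grip":0}]'
python3 -m creep '[{"x":-1,"y":0,"z":0,"rx":0,"ry":0,"rz":0,"grip":0},{"x":-1,"y":0,"z":0,"rx":0,"ry":0,"rz":0,"grip":0},{"x":-1,"y":0,"z":0,"rx":0,"ry":0,"rz":0,"grip":0},{"x":-1,"y":0,"z":0,"rx":0,"ry":0,"rz":0,"grip":0},{"x":0,"y":0,"z":0,"rx":0,"ry":0,"rz":0,"grip":0},{"x":0,"y":0,"z":0,"rx":0,"ry":0,"rz":0,"grip":0},{"x":0,"y":0,"z":0,"rx":0,"ry":0,"rz":0,"grip":0},{"x":0,"y":0,"z":0,"rx":0,"ry":0,"rz":0,"grip":0},{"x":0,"y":0,"z":0,"rx":0,"ry":0,"rz":0,"grip":0},{"x":0,"y":0,"z":0,"rx":0,"ry":0,"rz":0,"grip":0}]'
python3 -c "
from h import *
go(bw(-.049,-.128,.198))"
```

```text
time: 10.25
eef_pos: [0.5221, -0.1102, 0.1992]
tcp_rot: [0.998, 0.058, -0.0, -0.0]
contact_force: [1.1, 0.6, 1.0]
opening: 0.002
finger_force: 0.6
time: 11.08
eef_pos: [0.5215, -0.1103, 0.1994]
tcp_rot: [0.998, 0.058, 0.005, 0.0]
contact_force: [14.3, 1.4, -5.4]
opening: 0.001
finger_force: 6.6
t 11.0833 bal [ -46.4 -127.3] z 199.41687904044326 shift mm [-2.6  0.7  1.4] rot [ 0.04 -0.59 -0.04] F [14.3  1.4 -5.4] op 0.0008380596543688185
```

Same stop position as the roof (-46.4), so the door is shut. I'll lift off and refine the key position.

```bash
python3 -m creep '[{"x":4,"y":0,"z":0,"rx":0,"ry":0,"rz":0,"grip":0},{"x":8,"y":2,"z":0,"rx":0,"ry":0,"rz":0,"grip":0},{"x":0,"y":0,"z":-25,"rx":0,"ry":0,"rz":0,"grip":0},{"x":0,"y":0,"z":-25,"rx":0,"ry":0,"rz":0,"grip":0},{"x":0,"y":0,"z":-10,"rx":0,"ry":0,"rz":0,"grip":0},{"x":0,"y":15,"z":0,"rx":0,"ry":0,"rz":0,"grip":0},{"x":0,"y":15,"z":0,"rx":0,"ry":0,"rz":0,"grip":0},{"x":0,"y":15,"z":0,"rx":0,"ry":0,"rz":0,"grip":0},{"x":0,"y":15,"z":0,"rx":0,"ry":0,"rz":0,"grip":0},{"x":0,"y":0,"z":0,"rx":0,"ry":0,"rz":0,"grip":0}]'
python3 - <<'E'
from h import *
import pickle
from plant import optics
d=pickle.load(open('c0.pkl','rb'));t,s=d['top'],d['scene']
for n,c,roi in(("T",t,(418,210,444,236)),("S",s,(187,206,214,230))):
    for q in comps(c,(45,90,25),(85,255,255),roi): print(n,q,ray(c,*q[1][0],.064))
    print(n,"expect",[proj(c,[.447+.016*a,-.329+.016*b,.064]).round(1) for a,b in((1,0),(-1,0),(0,1),(0,-1))])
w=comps(t,(0,0,150),(180,60,255),(385,180,470,245),500)
for q in w:
    cs=[ray(t,*p,.042)[:2] for p in cv2.boxPoints(q[1])];m=np.mean(cs,0)
    e=max(((cs[i]-cs[i-1]) for i in range(4)),key=np.linalg.norm);e=e*np.sign(-e[1]);e/=np.linalg.norm(e)
    ax=np.array([-e[1],e[0]]);print("box",m,"key",m-.03*ax,ax)
go(np.r_[.446,-.329,.12])
c=optics.read_camera('top');cv2.imwrite('pics/t3.png',cv2.resize(c['color'][80:280,230:480],None,fx=3,fy=3))
E
```

```text
time: 11.92
eef_pos: [0.5368, -0.1741, 0.2575]
tcp_rot: [0.998, 0.057, -0.001, -0.0]
contact_force: [-0.2, -0.6, -0.2]
opening: -0.001
finger_force: 0.0
T (109.5, ((431.5, 223.0), (12.0, 11.0), 90.0), (426, 217, 12, 13)) [ 0.4439584  -0.32928808  0.064     ]
T expect [array([431.2, 216.1]), array([431.5, 227.7]), array([425.6, 221.7]), array([437.1, 222.1])]
S (67.5, ((200.0, 218.0), (8.0, 10.0), 90.0), (195, 214, 11, 9)) [ 0.45039149 -0.32866905  0.064     ]
S expect [array([199.5, 221.4]), array([200.5, 212.9]), array([205.7, 216.6]), array([194.3, 217.6])]
box [ 0.47428736 -0.32353538] key [ 0.44495088 -0.32980997] [0.97788289 0.20915316]
t 11.9167 bal [ -38.7 -192.4] z 257.5446335538551 shift mm [-107.4  143.7  137.8] rot [-0.03  0.15 -0.2 ] F [-0.2 -0.6 -0.2] op -0.001021863494857061
```

View pics/t3.png

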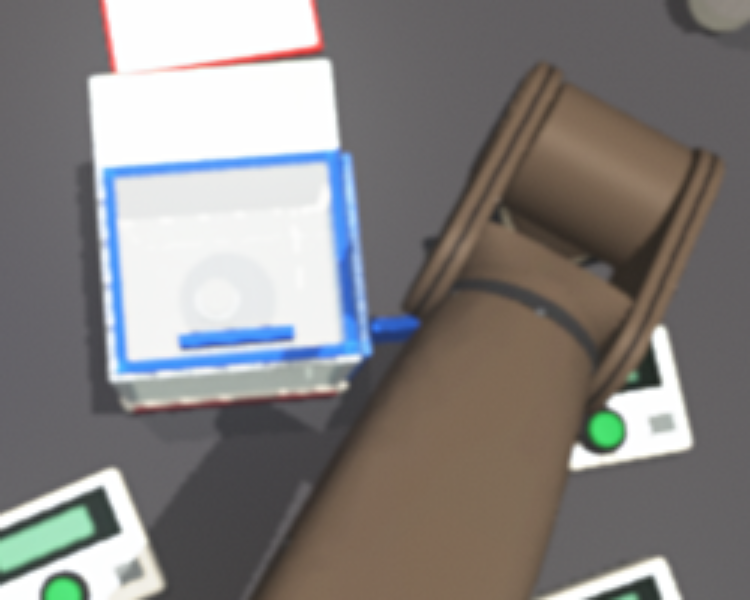

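The picture shows roof and door both flush (ridge at crop (237,337), tab at (395,328)). Moving above the key at about (0.4455, -0.3293).

```bash
python3 -m creep '[{"x":-11,"y":14,"z":0,"rx":0,"ry":0,"rz":0,"grip":0},{"x":-11,"y":14,"z":0,"rx":0,"ry":0,"rz":0,"grip":0},{"x":-11,"y":14,"z":0,"rx":0,"ry":0,"rz":0,"grip":0},{"x":-11,"y":14,"z":0,"rx":0,"ry":0,"rz":0,"grip":0},{"x":-11,"y":14,"z":0,"rx":0,"ry":0,"rz":0,"grip":0},{"x":-11,"y":14,"z":0,"rx":0,"ry":0,"rz":0,"grip":0},{"x":-11,"y":15,"z":0,"rx":0,"ry":0,"rz":0,"grip":0},{"x":-11,"y":15,"z":0,"rx":0,"ry":0,"rz":0,"grip":0},{"x":-10,"y":15,"z":0,"rx":0,"ry":0,"rz":0,"grip":0},{"x":-9,"y":15,"z":0,"rx":0,"ry":0,"rz":0,"grip":0}]'
python3 -m creep '[{"x":0,"y":0,"z":25,"rx":0,"ry":0,"rz":0,"grip":0},{"x":0,"y":0,"z":25,"rx":0,"ry":0,"rz":0,"grip":0},{"x":0,"y":0,"z":25,"rx":0,"ry":0,"rz":0,"grip":0},{"x":0,"y":0,"z":25,"rx":0,"ry":0,"rz":0,"grip":0},{"x":0,"y":0,"z":25,"rx":0,"ry":0,"rz":0,"grip":0},{"x":0,"y":0,"z":20,"rx":0,"ry":0,"rz":0,"grip":0},{"x":0,"y":0,"z":15,"rx":0,"ry":0,"rz":0,"grip":0},{"x":0,"y":0,"z":10,"rx":0,"ry":0,"rz":0,"grip":0},{"x":0,"y":0,"z":6,"rx":0,"ry":0,"rz":0,"grip":0},{"x":0,"y":0,"z":0,"rx":0,"ry":0,"rz":0,"grip":0}]'
python3 - <<'E'
from h import *
from plant import optics
go(np.r_[.4455,-.3293,.058])
c=optics.read_camera('scene');cv2.imwrite('pics/s4.png',cv2.resize(c['color'][120:280,140:320],None,fx=3,fy=3))
E
```

```text
time: 12.8
eef_pos: [0.4471, -0.3268, 0.2586]
tcp_rot: [0.998, 0.058, -0.0, -0.001]
contact_force: [0.2, -0.2, -0.2]
opening: 0.002
finger_force: 0.0
time: 13.63
eef_pos: [0.4472, -0.3257, 0.0819]
tcp_rot: [0.998, 0.058, -0.001, -0.001]
contact_force: [-0.4, 0.4, 0.0]
opening: -0.0
finger_force: 0.0
t 13.6333 bal [-145.4 -332.5] z 81.85809239413904 shift mm [-2.1  3.5 23.9] rot [-0.14  0.1  -0.01] F [-0.4  0.4  0. ] op -0.0001485185674857972
```

View pics/s4.png

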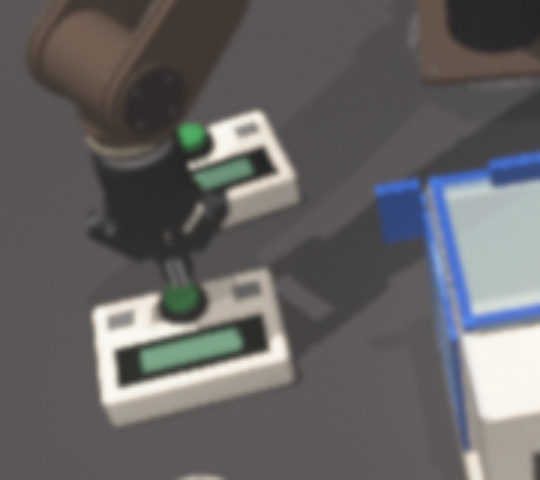

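Fingers stand right above the key (crop (181,298)). Pressing.

```bash
python3 -m creep '[{"x":-2,"y":3,"z":0,"rx":0,"ry":0,"rz":0,"grip":0},{"x":0,"y":0,"z":8,"rx":0,"ry":0,"rz":0,"grip":0},{"x":0,"y":0,"z":6,"rx":0,"ry":0,"rz":0,"grip":0},{"x":0,"y":0,"z":3,"rx":0,"ry":0,"rz":0,"grip":0},{"x":0,"y":0,"z":2,"rx":0,"ry":0,"rz":0,"grip":0},{"x":0,"y":0,"z":2,"rx":0,"ry":0,"rz":0,"grip":0},{"x":0,"y":0,"z":2,"rx":0,"ry":0,"rz":0,"grip":0},{"x":0,"y":0,"z":1,"rx":0,"ry":0,"rz":0,"grip":0},{"x":0,"y":0,"z":1,"rx":0,"ry":0,"rz":0,"grip":0},{"x":0,"y":0,"z":0,"rx":0,"ry":0,"rz":0,"grip":0}]'
python3 -m creep '[{"x":0,"y":0,"z":1,"rx":0,"ry":0,"rz":0,"grip":0},{"x":0,"y":0,"z":1,"rx":0,"ry":0,"rz":0,"grip":0},{"x":0,"y":0,"z":0,"rx":0,"ry":0,"rz":0,"grip":0},{"x":0,"y":0,"z":0,"rx":0,"ry":0,"rz":0,"grip":0},{"x":0,"y":0,"z":0,"rx":0,"ry":0,"rz":0,"grip":0},{"x":0,"y":0,"z":0,"rx":0,"ry":0,"rz":0,"grip":0},{"x":0,"y":0,"z":0,"rx":0,"ry":0,"rz":0,"grip":0},{"x":0,"y":0,"z":0,"rx":0,"ry":0,"rz":0,"grip":0},{"x":0,"y":0,"z":0,"rx":0,"ry":0,"rz":0,"grip":0},{"x":0,"y":0,"z":0,"rx":0,"ry":0,"rz":0,"grip":0}]'
```

```text
time: 14.52
eef_pos: [0.446, -0.3294, 0.0584]
tcp_rot: [0.998, 0.058, -0.0, -0.0]
contact_force: [-3.3, 2.0, 3.3]
opening: -0.001
finger_force: 1.8
time: 15.35
eef_pos: [0.4463, -0.3296, 0.0579]
tcp_rot: [0.998, 0.059, -0.0, -0.0]
contact_force: [-4.9, 4.6, 12.2]
opening: 0.004
finger_force: 5.4
```

Bottomed out at z = 57.9 mm, with 12 N against the 4 N spring. Lifting clear.

```bash
python3 -m creep '[{"x":0,"y":0,"z":-3,"rx":0,"ry":0,"rz":0,"grip":0},{"x":0,"y":0,"z":-5,"rx":0,"ry":0,"rz":0,"grip":0},{"x":0,"y":0,"z":-10,"rx":0,"ry":0,"rz":0,"grip":0},{"x":0,"y":0,"z":-20,"rx":0,"ry":0,"rz":0,"grip":0},{"x":0,"y":0,"z":-20,"rx":0,"ry":0,"rz":0,"grip":0},{"x":0,"y":0,"z":-20,"rx":0,"ry":0,"rz":0,"grip":0},{"x":0,"y":0,"z":-20,"rx":0,"ry":0,"rz":0,"grip":0},{"x":0,"y":0,"z":-10,"rx":0,"ry":0,"rz":0,"grip":0},{"x":0,"y":0,"z":0,"rx":0,"ry":0,"rz":0,"grip":0},{"x":0,"y":0,"z":0,"rx":0,"ry":0,"rz":0,"grip":0}]'
python3 - <<'E'
from h import *
from plant import optics
c=optics.read_camera('scene');cv2.imwrite('pics/s5.png',c['color'])
E
```

```text
time: 16.18
eef_pos: [0.4465, -0.3298, 0.1646]
tcp_rot: [0.998, 0.058, 0.001, 0.001]
contact_force: [0.5, -0.5, -0.5]
opening: -0.001
finger_force: 0.0
```

View pics/s5.png

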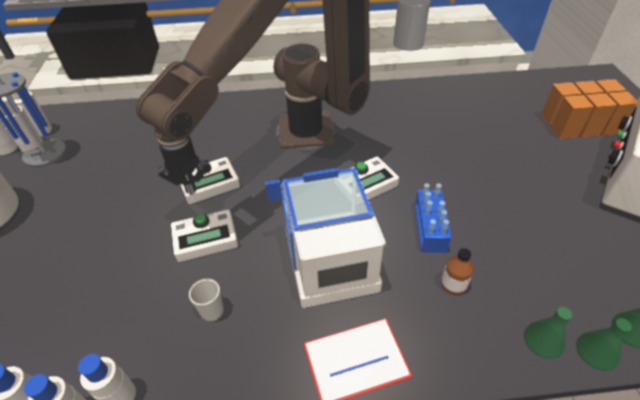

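The key is back up at (201,219), the roof and door are shut, and the other things stand where they did. The arm is clear.

```bash
python3 -c "
from plant import sign_off
print(sign_off())"
```

```text
the job is handed in; nothing more can be done
None
```

I pushed the roof and side door shut against their stops, pressed the tare key all the way down and let it come back up, then handed the job in at about 16 s; sign-off returned no verdict.

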